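Latch the strainer housing's cap

ROBOT

A 6-joint arm with a two-finger parallel gripper is mounted at the origin on the work surface. World frame = base frame: x ahead of the robot, y to its left, z up, the work surface at z = 0. Lengths are in mm, angles in rad, forces in N, time in s.
With the tool pointing down it reaches from about 325 to 900 mm from the base axis. Payload 6.1 kg.
Tool frame: the origin (TCP) lies midway between the tips of the shut fingers; the grasp point (between the pads) lies 19 mm behind it; z points along the fingers, y is the direction in which the jaws open and shut (so a half turn about z gives the same grasp; the last joint's range is limited). The gripper opens to 85 mm and grips with 20 to 120 N. Pads are 22 mm wide; open, the fingers measure 114 mm over their backs; the gripper's body (76 mm by 85 mm) begins 54 mm behind the grasp point. The pads swing forward as they close: fully open they stand 13 mm farther back than shut.
Start: joints at [1.173, 0.22, 1.526, -0, 1.395, -0.126], TCP at [167.79, 602.048, 231.3] pointing down, gripper open.
Joint ranges: [-2.98, 2.98], [-0.91, 2.08], [0.09, 2.57], [-1.24, 4.39], [0.2, 2.65], [-2.68, 2.68]. Speed limits (rad/s): [2.57, 2.57, 3.01, 3.14, 3.14, 3.14].

INTERFACE

Orientations are given as a rotation vector (axis times angle).
In Python, from rig import ctrl gives the robot as it stands.
- The arm moves only by the tool apply_moves, never from a script. Its argument "rows" is one flat list of numbers, 6 for each row, row after row: the shift along the tool's x, y, z normalised to -1 to 1, where 1 is 75 cm, then the turn, a rotation vector about the tool's x, y, z normalised to -1 to 1, where 1 is pi rad. A call has 1 to 10 rows; each row shifts and turns the commanded pose from where the row before left it, along the tool's axes as they then stand; what a row does not reach is not made up. A row lasts 1/12 s, in which the tool goes at most 41.7 mm and 7.16 degrees, less where a joint would pass 70% of its speed; a pose out of reach is approached as far as the arm can. A call with a number of a shift or a turn outside -1 to 1 is refused whole. A call with a gripper value outside its range is refused whole. "hand" is the opening, from 0 (shut) to 1 (fully open), set as the call begins (left out, the last holds). The fingers move at their own pace and stop on an object; the grip force is fixed at half the most. Time passes only in rows, so rows that do not move let the fingers close. It gives the time, the measured TCP pose, the force and the opening at its end, in the units of the state.
- ctrl.read_state(): the state, without advancing time (a new reading comes with each control period).
- ctrl.get_image(name): name is "scene" or "top" or "wrist"; returns (picture, depth): 384x512x3 uint8, red, green, blue; 384x512 float32, mm along the optical axis (not along the pixel's ray), 0 where there is no reading.
- ctrl.camera_model(name): a dict with "fx", "fy", "cx", "cy" (pixels), "dist" ([k1, k2, p1, p2, k3] as OpenCV has them; the pictures are not rectified), "R" (3x3) and "t" (3): a world point X has camera coordinates R X + t. Camera axes: x right, y down, z forward; pixel columns grow to the right and rows downward; lengths in mm; the calibration is good to about 2 mm. A picture is of the moment at which its call begins: read the wrist's pose just before it. camera_model takes no time and is no camera call; for the wrist camera it gives the pose at the moment of the call.
- ctrl.sign_off(): hands the job in, once; it reports no verdict.
The state is a dict: "t": time; "joint_pos": joint angles; "joint_velocities": joint speeds; "joint_torque": joint torques, N m; "tool_pos": TCP position; "orientation": TCP orientation; "force": force on the tool from outside, world axes, zero at the start; "ft_torque": the same for the moment, N m; "width": finger opening in mm.
Only numpy, scipy, OpenCV 4.12 (cv2) and the standard library are available. Lean on these libraries where they do the work, as an engineer would, in place of code of your own. Each camera call takes 0.05 s, during which the arm holds its last target.

TASK

Shut the strainer housing with its draw latch: hook the loop over the keeper on the cap and draw it back so that it is caught under the keeper's lip, then press the lever down past centre until it lies fully closed and the cap is drawn home on its gasket. Let go, and do not knock over or push away the other things on the bench.

Things in the scene. Friction and masses are not known exactly. Their poses are not given: they have to be found in the camera images.
- housing: aluminium strainer housing, fixed: a lying cylinder 135 mm across, 280 mm long. Origin on the table under the lever's pivot; x runs level along the cylinder away from the cap, y across, z up. The cap is its -x end, facing to the robot's right and partly towards it. On top, blocks 26 mm wide, tops 155 mm above the table, carry keeper and lever; the body falls away beside them, 20 mm lower.
- hoop (a point): middle of the level bar (18 mm thick, along housing y) of the carrying hoop, 325 mm above the table, nearly over the keeper; its legs at y = +-105 mm slant back in +x down to the flanks. It bars a hand coming straight down on the keeper: reach in under it, tilted, from the cap's side.
- cap (a joint): gap (m) between cap and housing: 0 fully home, 0.006 sprung open as at the start. A stiff gasket spring pushes it open along the housing's -x (30 N at 0.006, 60 N at 0). Only the latch holds it shut.
- lever (a joint): angle t (rad) of the latch lever: 0 = closed, level, pointing to housing +x; 1.57 = straight up; opens over towards the cap to 2.3. Stiff (0.04 N m): stays where left. With the loop hooked, pressing it needs about 8 N at its end; it passes centre near 0.3 and then snaps to 0. The loop's pin is at pivot + 22 mm * (cos(t - 0.14) along x, sin(t - 0.14) up).
- loop (a joint): angle (rad) of the loop relative to the lever: the loop's elevation above level (bar end, towards -x, up) = loop - lever. Stiff (0.035 N m, more than its weight): it stays where left and turns along with the lever unless something holds it.
- lever_pivot (a point): axis of the lever, along housing y, 171 mm above the table.
- lever_pad (a point): point on the lever's handle, 70 mm out from the pivot and 3 mm off its mid-plane, on the face to press (faces up when closed). The handle is a steel strip 86 mm long from the pivot, 20 mm wide, 6 mm thick.
- loop_bar (a point): middle of the loop's cross bar: 6 mm round, along housing y, 80 mm from the loop's pin. The loop is a flat steel U: two straps 4 mm thick, 9 mm deep, ending 6 mm beyond the bar, 40 mm over their outsides, 32 mm inside. Pinch it across the straps at the bar end. Pulling the bar to -x draws the lever along, opening it.
- keeper_seat (a point): on the cap, axes as the housing's: where the bar's middle rests when caught, 8 mm above the block's top. The keeper is a steel hook 16 mm wide: a post, catching face 3 mm to +x of this point, with a lip on top, 14 to 18 mm above the block, overhanging to -x to 5 mm beyond this point.
- keeper_lip (a point): tip of the lip, on its top. Hooking: the bar goes over the lip, down beyond it (bar's middle over 3 mm to -x of this tip), then back in +x under the lip (3 to 11 mm above the block) until it meets the post. Let go, it stays there, and the lip holds it while the lever is pressed.
- bottle_a: amber bottle with white cap, 60 mm across, 190 mm tall, standing; origin at its foot; a bystander
- bottle_b: amber bottle with white cap, 60 mm across, 190 mm tall, standing; origin at its foot; a bystander
- bottle_c: amber bottle with white cap, 60 mm across, 190 mm tall, standing; origin at its foot; a bystander
- gasket: flat black rubber ring, 116 mm across, 6 mm thick, lying on the table; a bystander
- spanner: steel open-ended spanner lying on the table; a bystander
- coupling: brass hose coupling, 64 mm across, 55 mm tall, standing; a bystander
- carton: small cardboard carton 110 x 80 x 70 mm; a bystander

How it is judged:
By the outcome, as a careful person would: the job done as asked, in the order asked, and still so for the second after the job is handed in, with the robot touching nothing.
It also fails if it takes over 48 s, if anything falls off the work surface, if the arm or the gripper's body presses on something with over 40 N, if the wrist force passes 120 N, or if a joint passes its speed limit or range.

## Working session

There is one attempt and no reset: what is moved stays moved. The work goes in short steps, Python scripts to look and compute and a tool call to move; the robot and the scene stay as the last step left them, time stands still between calls to the robot, and variables do not carry over. Pictures are saved under pics/ and viewed, and the job is handed in when it is done.

Besides the shell and the picture viewer there is one more tool, called after "Request:" as name(argument=value, ...), one argument or row to a line, values as JSON. apply_moves: Moves the arm, as the interface text tells. Its arguments: {"type":"object","properties":{"rows":{"type":"array"},"hand":{"type":"number"}},"required":["rows"]}

```bash
ls; mkdir -p pics
python3 - <<'E'
from rig import ctrl
import cv2,numpy as np
print(ctrl.read_state())
for n in ("scene","top","wrist"):
    m=ctrl.camera_model(n); print(n,{k:np.round(np.array(v),4).tolist() for k,v in m.items()})
    im,d=ctrl.get_image(n)
    cv2.imwrite(f"pics/{n}0.png",im[:,:,::-1]); np.save(f"pics/{n}0.npy",d); np.save(f"pics/{n}0_im.npy",im)
    print((d>0).mean())
E
```

```text
pics
{'t': 0.0, 'joint_pos': array([ 1.17289072e+00,  2.21226031e-01,  1.52764306e+00,  2.56798170e-06,
        1.39471153e+00, -1.26082862e-01]), 'joint_velocities': array([-0.00079886,  0.00021822,  0.00114741,  0.00023073,  0.00129703,
        0.00076578]), 'joint_torque': array([ 3.42456318e-03, -4.96915591e+01, -3.89385617e+01,  2.13773507e-05,
        1.11885817e-02, -2.08160861e-05]), 'tool_pos': array([167.55382161, 601.47461913, 230.18240653]), 'orientation': array([-4.25595272e-01, -3.11210760e+00,  3.01460674e-03]), 'force': array([0.47743307, 0.63455369, 0.08033065]), 'ft_torque': array([-0.02936898,  0.02974138,  0.05545031]), 'width': 85.71262964971135}
scene {'fx': 496.4473, 'fy': 496.4473, 'cx': 258.1379, 'cy': 190.8769, 'dist': [-0.189, 0.0, 0.0, 0.0, 0.0], 'R': [[-0.7083, 0.7059, 0.0042], [0.5268, 0.5326, -0.6624], [-0.4698, -0.467, -0.7491]], 't': [385.804, -149.7946, 2333.4275]}
0.9851582845052084
top {'fx': 425.3481, 'fy': 425.3481, 'cx': 248.9375, 'cy': 181.9244, 'dist': [-0.0161, 0.0, 0.0, 0.0, 0.0], 'R': [[-0.0285, -0.9993, -0.0233], [-0.9897, 0.0314, -0.1395], [0.1401, 0.0191, -0.9899]], 't': [36.0221, 556.3287, 1377.9452]}
0.9962615966796875
wrist {'fx': 343.9742, 'fy': 343.9742, 'cx': 255.5762, 'cy': 193.6011, 'dist': [-0.0516, 0.0, 0.0, 0.0, 0.0], 'R': [[0.2683, 0.9633, -0.0017], [0.9208, -0.2559, 0.2944], [0.2832, -0.0805, -0.9557]], 't': [-623.5574, -39.2341, 380.0472]}
0.9960683186848959
```

View pics/scene0.png

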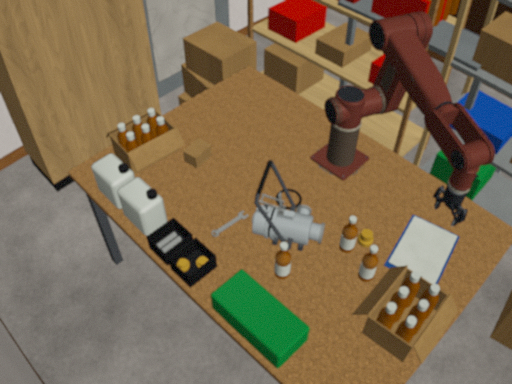

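View pics/top0.png

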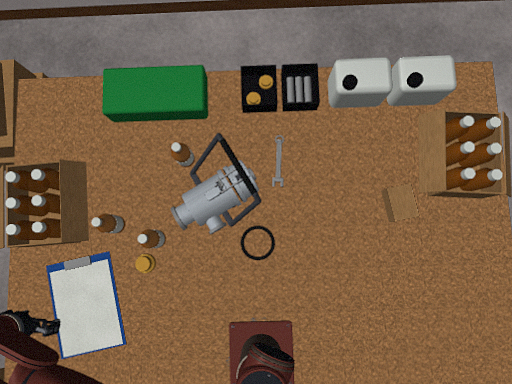

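View pics/wrist0.png

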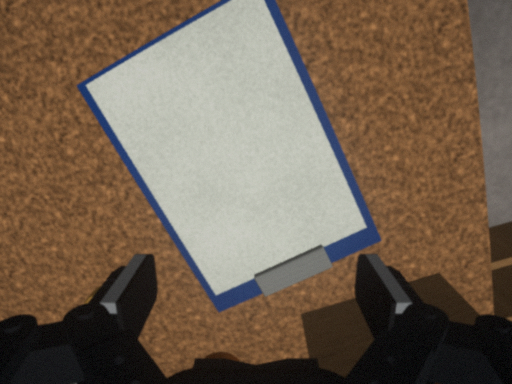

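Run:
```python
import cv2
a=cv2.imread("pics/top0.png")[120:260,140:300]; cv2.imwrite("pics/top0c.png",cv2.resize(a,None,fx=4.2,fy=4.2,interpolation=cv2.INTER_CUBIC))
a=cv2.imread("pics/scene0.png")[150:290,210:400]; cv2.imwrite("pics/scene0c.png",cv2.resize(a,None,fx=4.2,fy=4.2,interpolation=cv2.INTER_CUBIC))
```

```text
(no output)
```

View pics/top0c.png

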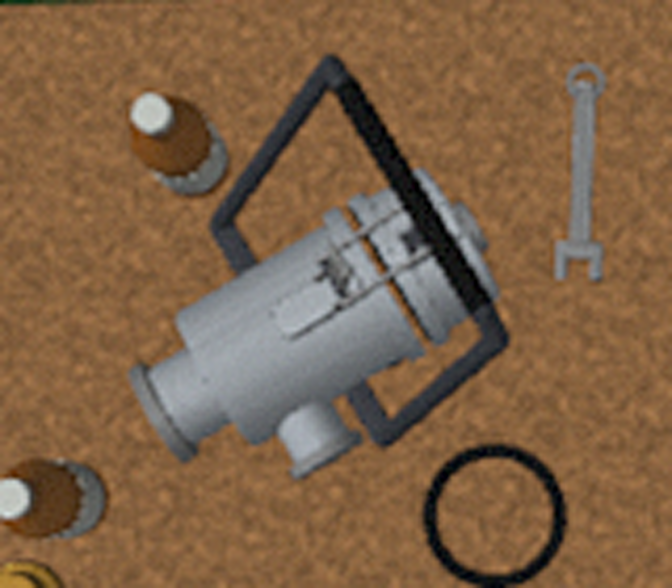

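View pics/scene0c.png

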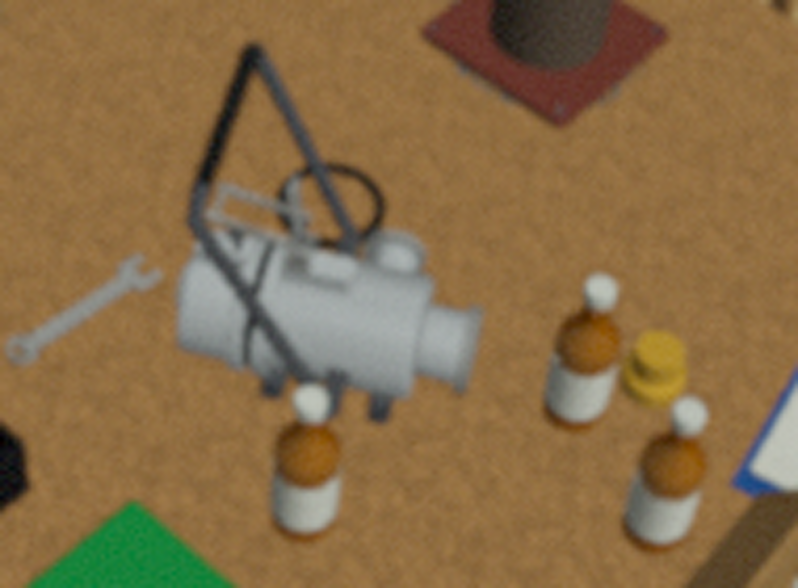

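```bash
cat > h.py <<'E'
import numpy as np,cv2
from rig import ctrl
def cam(n):
    m=ctrl.camera_model(n); K=np.array([[m['fx'],0,m['cx']],[0,m['fy'],m['cy']],[0,0,1.]])
    return K,np.array(m['dist'],float),np.array(m['R']),np.array(m['t'])
def ray(c,u,v):
    K,D,R,t=c; p=cv2.undistortPoints(np.array([[[u,v]]],float),K,D)[0,0]
    return -R.T@t, R.T@np.array([p[0],p[1],1])
def onz(c,u,v,z):
    o,d=ray(c,u,v); return o+d*(z-o[2])/d[2]
def cloud(c,dep):
    K,D,R,t=c; h,w=dep.shape; uu,vv=np.meshgrid(np.arange(w),np.arange(h))
    p=cv2.undistortPoints(np.stack([uu,vv],-1).reshape(-1,1,2).astype(float),K,D)[:,0]
    P=np.c_[p,np.ones(len(p))]*dep.reshape(-1,1)
    return ((P-t)@R).reshape(h,w,3)
def proj(c,X):
    K,D,R,t=c; return cv2.projectPoints(np.array(X,float).reshape(-1,1,3),cv2.Rodrigues(R)[0],t,K,D)[0][:,0]
def tri(rays):
    A=np.zeros((3,3));b=np.zeros(3)
    for o,d in rays:
        d=d/np.linalg.norm(d);M=np.eye(3)-np.outer(d,d);A+=M;b+=M@o
    X=np.linalg.solve(A,b); return X,[np.linalg.norm(np.cross(X-o,d/np.linalg.norm(d))) for o,d in rays]
E
python3 - <<'E'
from h import *
c=cam("top"); P=cloud(c,np.load("pics/top0.npy"))
for name,(x,y) in dict(hoopA=(330,65),hoopB=(495,310),padmid=(310,310),knob=(470,230),pipe=(165,415),body=(250,350),loopA=(405,208),loopB=(430,260),hoopmid=(412,190),blockk=(415,240)).items():
    u=140+x/4.2;v=120+y/4.2
    print(name,(round(u,1),round(v,1)),P[int(round(v)),int(round(u))].round(1))
# ring of heights
sub=P[120:260,140:300].reshape(-1,3)
for lo,hi in((310,345),(200,300),(140,200)):
    s=sub[(sub[:,2]>lo)&(sub[:,2]<hi)];print(lo,hi,len(s),s.min(0).round(),s.max(0).round())
s=sub[(sub[:,2]>312)&(sub[:,2]<345)]
cc=s.mean(0);w,V=np.linalg.eigh(np.cov((s-cc).T));print(cc,V[:,-1])
q=(s-cc)@V[:,-1];print(q.min(),q.max())
E
```

```text
hoopA (218.6, 135.5) [648.3  91.3 320.9]
hoopB (257.9, 193.8) [519.3  -9.7   7.5]
padmid (213.8, 193.8) [506.7 124.4 157.6]
knob (251.9, 174.8) [571.4   7.7  94.8]
pipe (179.3, 218.8) [436.4 239.9 114.6]
body (199.5, 203.3) [482.9 170.9 132.6]
loopA (236.4, 169.5) [550.3  47.4 322.9]
loopB (242.4, 181.9) [544.   38.9 135.6]
hoopmid (238.1, 165.2) [561.7  41.3 333.5]
blockk (238.8, 177.1) [554.3  46.3 172.3]
310 345 519 [464. -14. 311.] [655. 100. 341.]
200 300 305 [440.  -6. 200.] [652. 154. 299.]
140 200 657 [365.  16. 140.] [667. 343. 200.]
[558.27679536  42.44832745 330.68558035] [-8.69561833e-01 -4.93824075e-01  3.76215007e-05]
-111.19264689615311 106.70571013481174
```

```bash
cat >> h.py <<'E'
from scipy.spatial.transform import Rotation as Ro
from scipy.linalg import logm,expm
XH=np.array([-.4938,.8696,0]);YH=np.array([-.8696,-.4938,0])
def Rt(tilt,flip=False):
    a=np.radians(tilt); z=np.sin(a)*XH-np.cos(a)*np.array([0,0,1]); y=-YH if not flip else YH
    return np.stack([np.cross(y,z),y,z],1)
def T(R,p):
    M=np.eye(4);M[:3,:3]=R;M[:3,3]=p;return M
def here():
    s=ctrl.read_state(); return T(Ro.from_rotvec(s['orientation']).as_matrix(),s['tool_pos'])
def apply(M,row):
    row=np.array(row); return M@T(Ro.from_rotvec(row[3:]*np.pi).as_matrix(),row[:3]*750)
def plan(A,B,n=None,dec=4):
    rel=np.linalg.inv(A)@B
    rv=Ro.from_matrix(rel[:3,:3]).as_rotvec(); d=np.linalg.norm(rel[:3,3])
    if n is None: n=int(np.ceil(max(d/38,np.degrees(np.linalg.norm(rv))/6.8,1)))
    # piecewise: straight line & slerp, per-row
    rows=[];M=A.copy()
    w=rv/n; 
    for k in range(1,n+1):
        G=T(A[:3,:3]@Ro.from_rotvec(rv*k/n).as_matrix(),A[:3,3]+(B[:3,3]-A[:3,3])*k/n)
        r=np.linalg.inv(M)@G
        row=np.round(np.r_[r[:3,3]/750,Ro.from_matrix(r[:3,:3]).as_rotvec()/np.pi],dec)
        M=apply(M,row);rows.append(row)
    for i in range(0,n,10):
        print("n",len(rows[i:i+10]),"[",", ".join("%g"%(v+0.0) for r in rows[i:i+10] for v in r),"]")
    print("end",M[:3,3].round(1),np.abs(M-B).max().round(2)); return M
E
python3 - <<'E'
from h import *
A=here(); B=A.copy(); B[2,3]=430; M=plan(A,B)
plan(M,T(Rt(0),[560,-20,430]),24)
plan(T(Rt(0),[560,-20,430]),T(Rt(45),[611,-58,295]))
E
```

```text
n 6 [ 0, -0.0001, -0.0443, 0, 0, 0, 0, 0, -0.0444, 0, 0, 0, 0, -0.0001, -0.0443, 0, 0, 0, 0, -0.0001, -0.0444, 0, 0, 0, 0, 0, -0.0443, 0, 0, 0, 0.0001, -0.0001, -0.0444, 0, 0, 0 ]
end [167.6 601.6 430. ] 0.03
n 10 [ -0.0303, -0.0274, 0, 0, 0, 0.0104, -0.0311, -0.0264, 0.0001, 0, 0, 0.0104, -0.032, -0.0254, 0, -0.0001, 0, 0.0103, -0.0328, -0.0243, 0, 0, 0, 0.0104, -0.0336, -0.0233, 0.0001, 0, 0, 0.0104, -0.0343, -0.0221, 0, 0, 0, 0.0104, -0.0351, -0.021, 0, 0, 0, 0.0103, -0.0356, -0.0199, 0.0001, -0.0001, 0, 0.0104, -0.0364, -0.0186, 0, 0, 0, 0.0104, -0.0369, -0.0175, 0, 0, 0.0001, 0.0104 ]
n 10 [ -0.0374, -0.0163, 0, 0, 0, 0.0104, -0.038, -0.015, 0, 0, 0, 0.0103, -0.0384, -0.0138, 0, -0.0001, 0, 0.0104, -0.0389, -0.0126, 0, 0, 0, 0.0104, -0.0393, -0.0112, 0, 0, 0, 0.0104, -0.0396, -0.01, 0, 0, 0, 0.0103, -0.0399, -0.0087, 0.0001, 0, 0, 0.0104, -0.0401, -0.0074, 0, -0.0001, 0, 0.0104, -0.0404, -0.006, 0, 0, 0, 0.0104, -0.0406, -0.0048, 0, 0, 0, 0.0104 ]
n 4 [ -0.0407, -0.0034, 0, 0, 0, 0.0103, -0.0408, -0.0021, 0, 0, 0, 0.0104, -0.0408, -0.0007, 0, -0.0001, 0, 0.0104, -0.0408, 0.0005, 0, 0, 0, 0.0104 ]
end [560. -20. 430.] 0.04
n 7 [ -0.0111, 0.0049, 0.0257, 0, 0.0357, 0, -0.0139, 0.0048, 0.0243, 0, 0.0357, 0, -0.0165, 0.0049, 0.0226, 0, 0.0357, 0, -0.019, 0.0049, 0.0206, 0, 0.0358, 0, -0.0211, 0.0049, 0.0184, 0, 0.0357, 0, -0.0231, 0.0048, 0.0159, 0, 0.0357, 0, -0.0247, 0.0049, 0.0131, 0, 0.0357, 0 ]
end [611. -58. 295.] 0.03
```

Request:
apply_moves(
  rows=[0,0,-0.044,0,0,0,0,0,-0.044,0,0,0,0,0,-0.044,0,0,0,0,0,-0.044,0,0,0,0,0,-0.044,0,0,0,0,0,-0.044,0,0,0],
  hand=1,
)

```text
t: 0.65
tool_pos: [167.6, 601.7, 430.6]
orientation: [-0.426, -3.112, 0.001]
force: [0.5, 0.2, 0.3]
width: 85.4
```

Request:
apply_moves(
  rows=[-0.0303,-0.0274,0,0,0,0.0104,-0.0311,-0.0264,0,0,0,0.0104,-0.032,-0.0254,0,0,0,0.0104,-0.0328,-0.0243,0,0,0,0.0104,-0.0336,-0.0233,0,0,0,0.0104,-0.0343,-0.0221,0,0,0,0.0104,-0.0351,-0.021,0,0,0,0.0104,-0.0356,-0.0199,0,0,0,0.0104,-0.0364,-0.0186,0,0,0,0.0104,-0.0369,-0.0175,0,0,0,0.0104],
)

```text
t: 1.48
tool_pos: [331.6, 341.6, 429.1]
orientation: [-0.928, -3.001, 0.0]
force: [1.7, -0.3, -1.3]
width: 85.5
```

Request:
apply_moves(
  rows=[-0.0374,-0.0163,0,0,0,0.0104,-0.038,-0.015,0,0,0,0.0103,-0.0384,-0.0138,0,0,0,0.0104,-0.0389,-0.0126,0,0,0,0.0104,-0.0393,-0.0112,0,0,0,0.0104,-0.0396,-0.01,0,0,0,0.0103,-0.0399,-0.0087,0,0,0,0.0104,-0.0401,-0.0074,0,0,0,0.0104,-0.0404,-0.006,0,0,0,0.0104,-0.0406,-0.0048,0,0,0,0.0104],
)

```text
t: 2.32
tool_pos: [495.0, 82.4, 429.1]
orientation: [-1.404, -2.81, 0.0]
force: [1.3, 0.3, 0.5]
width: 85.4
```

Request:
apply_moves(
  rows=[-0.0407,-0.0034,0,0,0,0.0103,-0.0408,-0.0021,0,0,0,0.0104,-0.0408,-0.0007,0,0,0,0.0104,-0.0408,0.0005,0,0,0,0.0104],
)

```text
t: 2.65
tool_pos: [560.4, -21.2, 429.0]
orientation: [-1.584, -2.713, 0.0]
force: [0.8, -0.0, 0.2]
width: 85.2
```

Request:
apply_moves(
  rows=[-0.0111,0.0049,0.0257,0,0.0357,0,-0.0139,0.0048,0.0243,0,0.0357,0,-0.0165,0.0049,0.0226,0,0.0357,0,-0.019,0.0049,0.0206,0,0.0358,0,-0.0211,0.0049,0.0184,0,0.0357,0,-0.0231,0.0048,0.0159,0,0.0357,0,-0.0247,0.0049,0.0131,0,0.0357,0],
)

```text
t: 3.23
tool_pos: [611.3, -58.7, 293.8]
orientation: [-1.214, -2.084, -0.508]
force: [0.2, 0.0, 1.2]
width: 85.2
```

```bash
cat > snap.py <<'E'
import sys
from h import *
n,tag=sys.argv[1:3]
c=cam(n); im,d=ctrl.get_image(n)
np.savez(f"pics/{tag}.npz",im=im,d=d,K=c[0],D=c[1],R=c[2],t=c[3]); cv2.imwrite(f"pics/{tag}.png",im[:,:,::-1])
s=ctrl.read_state(); print(s['t'],s['tool_pos'].round(1),s['orientation'].round(3),s['joint_pos'].round(3),s['force'].round(1),round(s['width'],1))
E
python3 snap.py wrist w1
```

```text
3.2833 [610.2 -60.6 278.5] [-1.212 -2.054 -0.506] [-0.456  0.631  1.094  0.484  2.084 -0.867] [  0.3  -1.4 -14.5] 85.0
```

View pics/w1.png

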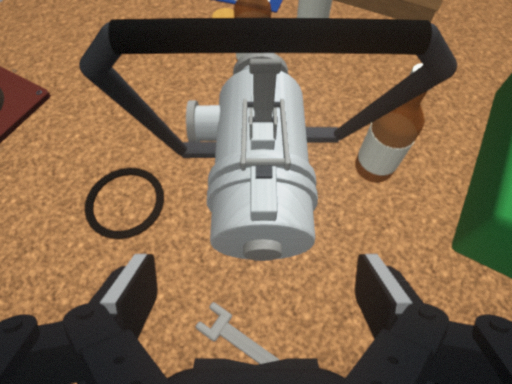

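Run:
```python
from h import *
s=ctrl.read_state(); print(s['t'],s['tool_pos'],s['force'],s['joint_velocities'].round(3))
a=cv2.imread("pics/w1.png")[40:240,190:340]; cv2.imwrite("pics/w1c.png",cv2.resize(a,None,fx=4,fy=3,interpolation=cv2.INTER_CUBIC))
```

```text
3.2833 [610.18704679 -60.56993135 278.46126312] [  0.32005244  -1.44923849 -14.51417823] [ 0.019  0.059  0.243 -0.163 -0.185  0.018]
```

View pics/w1c.png

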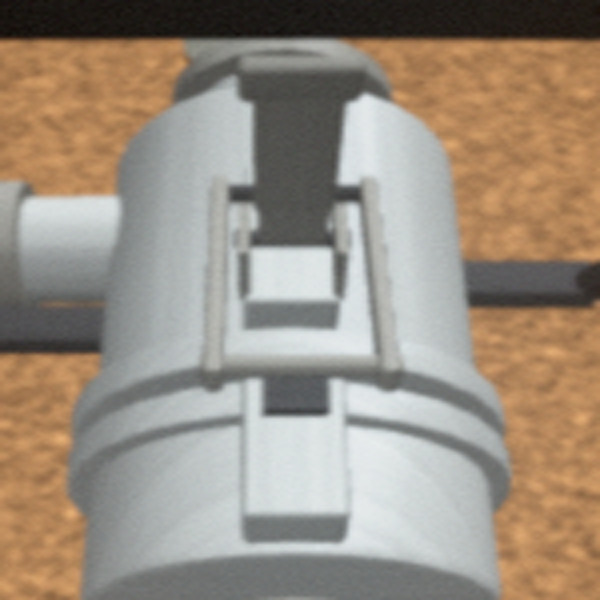

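Request:
apply_moves(
  rows=[0,0,0,0,0,0,0,0,0,0,0,0,0,0,0,0,0,0],
)

```text
t: 3.53
tool_pos: [611.4, -57.4, 297.7]
orientation: [-1.216, -2.094, -0.504]
force: [-0.3, -0.7, 0.6]
width: 85.1
```

```bash
python3 snap.py wrist w2
python3 - <<'E'
from h import *
print(Ro.from_rotvec(ctrl.read_state()['orientation']).as_matrix().round(3)); print(Rt(45).round(3))
z=np.load("pics/w2.npz")
a=z['im'][40:240,190:340,::-1]; cv2.imwrite("pics/w2c.png",cv2.resize(a,None,fx=4,fy=3,interpolation=cv2.INTER_CUBIC))
E
```

```text
3.5833 [611.6 -57.2 299.3] [-1.216 -2.097 -0.505] [-0.447  0.593  1.093  0.48   2.081 -0.866] [0.4 1.  1. ] 85.4
[[-0.356  0.869 -0.344]
 [ 0.617  0.495  0.612]
 [ 0.702  0.005 -0.712]]
[[-0.349  0.87  -0.349]
 [ 0.615  0.494  0.615]
 [ 0.707 -0.    -0.707]]
```

View pics/w2c.png

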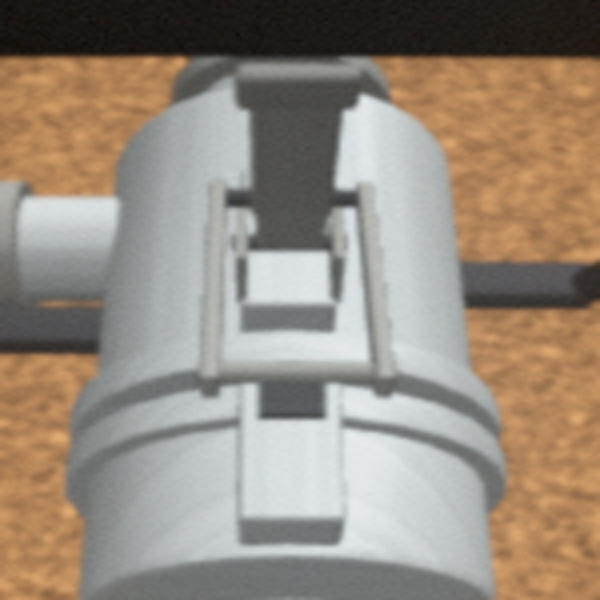

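```bash
cat > meas.py <<'E'
import sys
from h import *
z=np.load(f"pics/{sys.argv[1]}.npz"); c=(z['K'],z['D'],z['R'],z['t']); P=cloud(c,z['d'])
Z0=np.array([558.3,42.4,0]) # hoop middle ref
def H(X): X=np.array(X)-Z0; return np.array([X@XH,X@YH,X[2]])
def at(x,y,x0=190,y0=40): return int(round(x0+x/4)),int(round(y0+y/3))
E
python3 - <<'E'
import sys; sys.argv=['','w2']
exec(open('meas.py').read())
for name,p in dict(barL=(225,370),barM=(295,368),barR=(370,372),strapLend=(208,385),strapRend=(383,385),pinL=(218,190),pinR=(362,188),pivL=(242,215),pivR=(338,215),leverend=(300,85),levermid=(293,150),leverlow=(290,230),lip=(292,400),lip2=(292,390),lip3=(292,410),kblockfront=(292,512),kb_near=(292,440),lblock=(288,280),lblockfront=(288,302),hoopM=(300,30)).items():
    u,v=at(*p); print(name,(u,v),H(P[v,u]).round(1),P[v,u].round(1))
h=H(P.reshape(-1,3)[:]) if 0 else None
E
```

```text
barL (246, 163) [ -7.3  10.6 213.3] [552.7  30.8 213.3]
barM (264, 163) [ -6.6  -4.3 212.3] [565.3  38.8 212.3]
barR (282, 164) [ -7.5 -19.2 212.3] [578.7  45.3 212.3]
strapLend (242, 168) [-11.6  13.8 212.4] [552.   25.5 212.4]
strapRend (286, 168) [-11.7 -22.3 212.8] [583.4  43.2 212.8]
pinL (244, 103) [ 71.1  13.9 198.6] [511.1  97.4 198.6]
pinR (280, 103) [ 69.9 -20.9 200.2] [542.  113.5 200.2]
pivL (250, 112) [ 76.2   8.3 179.8] [513.4 104.5 179.8]
pivR (274, 112) [ 76.7 -16.3 179.4] [534.6 117.1 179.4]
leverend (265, 68) [ 57.4  -4.7 254.7] [534.1  94.7 254.7]
levermid (263, 90) [ 61.9  -3.8 225.5] [531.1  98.1 225.5]
leverlow (262, 117) [ 68.4  -3.9 181.3] [527.9 103.8 181.3]
lip (263, 173) [  6.7  -4.4 174.1] [558.9  50.4 174.1]
lip2 (263, 170) [ 10.2  -4.5 173.8] [557.1  53.5 173.8]
lip3 (263, 177) [  2.8  -4.4 173.4] [560.8  47.  173.4]
kblockfront (263, 211) [-24.1  -4.6 155.4] [574.2  23.7 155.4]
kb_near (263, 187) [  1.7  -4.8 155.8] [561.7  46.2 155.8]
lblock (262, 133) [ 66.9  -4.3 157. ] [529.  102.7 157. ]
lblockfront (262, 141) [ 57.5  -4.3 155.4] [533.6  94.5 155.4]
hoopM (265, 50) [ -8.   -1.9 326.6] [564.   36.4 326.6]
```

Run:
```python
import sys; sys.argv=['','w2']
exec(open('meas.py').read())
for v in range(160,216): print(v,H(P[v,263]).round(1),z['im'][v,263], H(P[v,258]).round(1))
for v in (172,175,190): print(v,[ (u,int(z['im'][v,u].mean()),H(P[v,u]).round(1).tolist()) for u in range(248,280)])
```

```text
160 [ -4.4  -3.4 213.5] [179 183 183] [ -3.8   0.7 212.5]
161 [ -5.   -3.5 212.9] [172 175 171] [ -5.1   0.7 213. ]
162 [ -7.1  -3.4 214.6] [168 171 165] [ -6.1   0.7 213. ]
163 [ -6.7  -3.4 212.5] [155 156 152] [ -7.1   0.7 213. ]
164 [ -7.4  -3.4 212. ] [132 138 131] [ -8.3   0.7 213.5]
165 [ -8.7  -3.4 212.5] [113 117 114] [ -7.9   0.7 211.2]
166 [ -9.4  -3.4 212. ] [106 107 105] [ -8.5   0.7 210.6]
167 [ -8.5  -3.5 209.1] [96 99 96] [ -8.5   0.7 209.1]
168 [ 12.1  -4.5 174.3] [88 92 94] [ 12.5   0.3 173.6]
169 [ 11.1  -4.5 174.2] [87 91 94] [ 11.4   0.3 173.7]
170 [ 10.2  -4.5 173.8] [92 96 97] [ 10.    0.3 174.2]
171 [  9.1  -4.5 173.8] [89 89 91] [  9.1   0.3 173.7]
172 [  8.6  -4.5 172.8] [88 93 94] [  7.8   0.3 174.1]
173 [  6.7  -4.4 174.1] [88 91 93] [  7.5   0.3 172.8]
174 [  5.9  -4.4 173.6] [90 94 96] [  6.    0.3 173.5]
175 [  4.7  -4.4 173.8] [91 96 96] [  4.8   0.3 173.6]
176 [  3.4  -4.4 174.1] [89 93 95] [  4.3   0.3 172.7]
177 [  2.8  -4.4 173.4] [82 84 85] [  2.7   0.3 173.6]
178 [  2.9  -4.5 171.2] [75 77 78] [  2.1   0.3 172.6]
179 [  1.9  -4.5 171.2] [127 132 1
[... 4799 characters left out ...]
9, 223, [-1.6, -0.9, 155.6]), (260, 220, [-1.9, -1.8, 156.2]), (261, 221, [-1.8, -2.8, 156.0]), (262, 219, [-2.2, -3.8, 156.7]), (263, 221, [-2.1, -4.8, 156.7]), (264, 221, [-1.2, -5.8, 155.0]), (265, 221, [-1.5, -6.7, 155.5]), (266, 225, [-1.0, -7.8, 154.6]), (267, 227, [-1.9, -8.7, 156.2]), (268, 227, [-1.3, -9.7, 155.0]), (269, 223, [-1.3, -10.7, 155.2]), (270, 221, [-2.5, -11.6, 157.5]), (271, 222, [-2.3, -12.6, 156.9]), (272, 223, [-2.3, -13.5, 157.0]), (273, 222, [-1.9, -14.5, 156.3]), (274, 213, [-1.5, -15.6, 155.5]), (275, 211, [-1.2, -16.6, 154.9]), (276, 226, [10.1, -19.1, 133.9]), (277, 230, [10.3, -20.1, 133.6]), (278, 231, [10.5, -21.2, 133.1]), (279, 231, [10.5, -22.3, 133.2])]
```

```bash
cat >> h.py <<'E'
Z0=np.array([558.3,42.4,0])
def W(x,y,z): return Z0+np.array([0,0,z])+x*XH+y*YH
def H(X): X=np.array(X)-Z0; return np.array([X@XH,X@YH,X[2]])
def G(bar,tilt,off=15,y=-4.2): # tool pose with point `off` behind TCP at bar (x,z in H)
    R=Rt(tilt); return T(R,W(bar[0],y,bar[1])+off*R[:,2])
E
python3 - <<'E'
from h import *
A=here(); print(H(A[:3,3]))
B=G((-5.5,210.3),45); C=B.copy(); C[:3,3]-=30*B[:3,2]
M=plan(A,C,5); plan(M,B,4)
E
```

```text
[-112.91664607    2.79948391  299.29324141]
n 5 [ 0.0037, 0.0018, 0.033, 0.0002, 0.0005, 0.0003, 0.0037, 0.0018, 0.033, 0.0002, 0.0005, 0.0003, 0.0036, 0.0018, 0.0331, 0.0002, 0.0004, 0.0002, 0.0036, 0.0018, 0.033, 0.0002, 0.0005, 0.0003, 0.0035, 0.0019, 0.033, 0.0002, 0.0005, 0.0003 ]
end [569.9  30.5 220.9] 0.01
n 4 [ 0, 0, 0.01, 0, 0, 0, 0, 0, 0.01, 0, 0, 0, 0, 0, 0.01, 0, 0, 0, 0, 0, 0.01, 0, 0, 0 ]
end [559.4  48.9 199.7] 0.01
```

Request:
apply_moves(
  rows=[0.003,0.0018,0.02,0,0,0,0.004,0.0018,0.035,0,0,0,0.004,0.0018,0.04,0,0,0,0.003,0.0018,0.035,0,0,0,0.002,0.0018,0.02,0,0,0,0.0015,0,0.01,0,0,0,0,0,0.005,0,0,0,0,0,0,0,0,0,0,0,0,0,0,0,0,0,0,0,0,0],
)

```text
t: 4.42
tool_pos: [570.0, 28.9, 217.7]
orientation: [-1.217, -2.09, -0.505]
force: [-0.5, -0.4, -0.4]
width: 85.6
```

```bash
python3 snap.py wrist w3
python3 - <<'E'
from h import *
A=here(); print(H(A[:3,3])); print(H(G((-5.5,210.3),45)[:3,3]))
B=G((-5.5,210.3),45);plan(A,B,4)
E
```

```text
4.4667 [569.8  28.9 217.2] [-1.217 -2.089 -0.505] [-0.363  0.503  1.38   0.493  1.874 -0.881] [ 0.3 -0.3  0.3] 85.1
[-17.43778868  -3.36355243 217.24978576]
[  5.10681926  -4.20017892 199.69339828]
n 4 [ 0.0012, 0.0003, 0.0094, 0.0002, 0.0002, 0, 0.0012, 0.0002, 0.0095, 0.0001, 0.0001, 0, 0.0012, 0.0003, 0.0095, 0.0002, 0.0002, 0, 0.0011, 0.0003, 0.0094, 0.0002, 0.0002, 0.0001 ]
end [559.5  48.9 199.7] 0.03
```

View pics/w3.png

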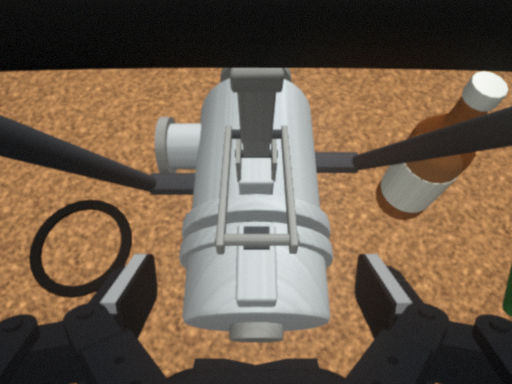

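Run:
```python
import sys; sys.argv=['','w3']
exec(open('meas.py').read())
from h import H
for v in range(225,256,1): print(v,H(P[v,258]).round(1),z['im'][v,258].mean().round())
print([(u,H(P[244,u]).round(1).tolist()) for u in (216,217,218,219,220,222,224,226,292,294,296,297,298,299,300,301)])
for v in (90,110,130): print('lever',H(P[v,257]).round(1))
print('tips',[(u,v,P[v,u].round(0)) for u,v in ((118,300),(148,262),(368,262))],)
```

```text
225 [ 24.1  -5.4 156. ] 196.0
226 [ 16.5  -5.3 172.8] 146.0
227 [ 15.3  -5.3 174. ] 100.0
228 [ 14.8  -5.3 173.6] 90.0
229 [ 14.   -5.3 173.8] 90.0
230 [ 13.3  -5.2 174.1] 89.0
231 [ 13.   -5.3 173.1] 87.0
232 [ 11.9  -5.2 174.2] 93.0
233 [ 11.1  -5.2 174.7] 114.0
234 [ -4.2  -4.8 212.8] 153.0
235 [ -5.3  -4.8 214.2] 167.0
236 [ -5.2  -4.8 212.6] 170.0
237 [ -6.   -4.8 213.3] 163.0
238 [ -6.8  -4.8 214. ] 160.0
239 [ -6.8  -4.8 212.7] 156.0
240 [ -7.6  -4.8 213.5] 144.0
241 [ -8.   -4.8 213.2] 133.0
242 [ -7.8  -4.8 211.3] 118.0
243 [ -8.5  -4.8 211.7] 113.0
244 [ -8.7  -4.8 210.9] 105.0
245 [ -9.   -4.8 210. ] 96.0
246 [  2.9  -5.2 174.1] 91.0
247 [  2.3  -5.2 173.9] 81.0
248 [  2.5  -5.2 171.7] 77.0
249 [  2.3  -5.2 170.2] 125.0
250 [  6.6  -5.4 155.4] 196.0
251 [  5.8  -5.4 155.7] 214.0
252 [  5.   -5.4 156.3] 213.0
253 [  4.6  -5.4 155.2] 214.0
254 [  3.6  -5.4 156.4] 213.0
255 [  3.   -5.4 156. ] 215.0
[(216, [-10.1, 15.5, 214.7]), (217, [-10.4, 14.9, 215.6]), (218, [-10.6, 14.3, 216.1]), (219, [-10.5, 13.9, 215.8]), (220, [-10.3, 13.4, 215.4]), (222, [-10.5, 12.4, 216.0]), (224, [-9.1, 11.9, 211.9]), (226, [-9.1, 10.9, 211.8]), (292, [-10.5, -21.1, 215.7]), (294, [-10.6, -22.0, 216.1]), (296, [-10.8, -22.9, 216.5]), (297, [-10.2, -23.6, 215.0]), (298, [-10.2, -24.1, 214.8]), (299, [-8.9, -25.1, 211.2]), (300, [19.4, -36.7, 130.6]), (301, [19.4, -37.4, 130.7])]
lever [ 59.   -4.3 246.1]
lever [ 61.9  -4.5 228.1]
lever [ 64.8  -4.6 207. ]
tips [(118, 300, array([546., -17., 261.])), (148, 262, array([537.,  -0., 240.])), (368, 262, array([613.,  42., 242.]))]
```

Request:
apply_moves(
  rows=[0.001,0.0003,0.006,0,0,0,0.001,0.0003,0.01,0,0,0,0.001,0.0003,0.01,0,0,0,0.001,0.0003,0.008,0,0,0,0.0005,0.0003,0.003,0,0,0,0,0,0,0,0,0,0,0,0,0,0,0],
)

```text
t: 5.05
tool_pos: [559.0, 49.7, 198.8]
orientation: [-1.215, -2.087, -0.503]
force: [0.8, 0.4, -0.1]
width: 85.5
```

Request:
apply_moves(
  rows=[0,0,0,0,0,0,0,0,0,0,0,0,0,0,0,0,0,0,0,0,0,0,0,0,0,0,0,0,0,0],
  hand=0,
)

```text
t: 5.47
tool_pos: [559.2, 49.0, 199.0]
orientation: [-1.217, -2.088, -0.503]
force: [0.2, -1.2, -0.1]
width: 38.9
```

```bash
python3 snap.py wrist w4
```

```text
5.5167 [559.2  49.1 199. ] [-1.216 -2.088 -0.503] [-0.341  0.489  1.436  0.499  1.829 -0.882] [-0.3 -1.8  0.3] 39.0
```

View pics/w4.png

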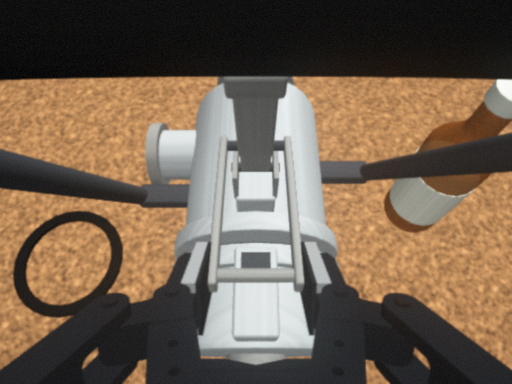

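```bash
cat >> h.py <<'E'
def GB(bar,tilt,rel,y=-4.5):
    R=Rt(tilt); return T(R,W(bar[0],y,bar[1])-R@rel)
E
python3 - <<'E'
from h import *
A=here(); print(H(A[:3,3]))
R0=A[:3,:3]; rel=R0.T@(W(-6,-4.5,210.4)-A[:3,3]); print(rel)
print(np.degrees(np.arctan2(A[:3,2]@XH,-A[2,2])))
np.save("rel.npy",rel)
w=[((-11,206),46),((-11,196),49),((-11,186),53),((-11,176),58),((-11,168),61),((-11,163.5),63)]
M=A
for b,t in w: M=plan(M,GB(b,t,rel),3 if b[1]!=163.5 else 2)
M=plan(M,GB((-11,163.5),63,rel),1)
M=plan(M,GB((9,163.5),63,rel),8)
E
```

```text
[  5.3234697   -4.09372131 198.97436517]
[  0.06286833   0.41552293 -16.08586408]
44.96632382278986
n 3 [ -0.0028, 0, -0.0002, 0.0001, 0.0019, -0.0001, -0.0028, 0, -0.0002, 0, 0.0019, 0, -0.0029, 0, -0.0002, 0.0001, 0.0019, -0.0001 ]
end [561.6  44.9 194.8] 0.02
n 3 [ -0.0028, 0, 0.0031, 0, 0.0056, 0, -0.0029, 0, 0.003, 0, 0.0055, 0, -0.0029, 0, 0.003, 0, 0.0056, 0 ]
end [561.3  45.4 185.4] 0.01
n 3 [ -0.0029, 0, 0.0029, 0, 0.0074, 0, -0.0029, 0, 0.0028, 0, 0.0074, 0, -0.003, 0, 0.0028, 0, 0.0074, 0 ]
end [561.   46.  176.2] 0.03
n 3 [ -0.0029, 0, 0.0026, 0, 0.0093, 0, -0.003, 0, 0.0026, 0, 0.0092, 0, -0.0031, 0, 0.0025, 0, 0.0093, 0 ]
end [560.6  46.7 167.4] 0.04
n 3 [ -0.0026, 0, 0.0019, 0, 0.0056, 0, -0.0027, 0, 0.0018, 0, 0.0055, 0, -0.0027, 0, 0.0018, 0, 0.0056, 0 ]
end [560.3  47.1 160.1] 0.03
n 2 [ -0.0022, 0, 0.0014, 0, 0.0055, 0, -0.0023, 0, 0.0014, 0, 0.0056, 0 ]
end [560.2  47.3 156.1] 0.01
n 1 [ 0, 0, 0, 0, 0, 0 ]
end [560.2  47.3 156.1] 0.01
n 8 [ 0.0015, 0, 0.003, 0, 0, 0, 0.0015, 0, 0.0029, 0, 0, 0, 0.0015, 0, 0.003, 0, 0, 0, 0.0016, 0, 0.003, 0, 0, 0, 0.0015, 0, 0.003, 0, 0, 0, 0.0015, 0, 0.0029, 0, 0, 0, 0.0015, 0, 0.003, 0, 0, 0, 0.0015, 0, 0.003, 0, 0, 0 ]
end [550.3  64.7 156.1] 0.02
```

Request:
apply_moves(
  rows=[-0.0028,0,-0.0002,0,0.0019,0,-0.0028,0,-0.0002,0,0.0019,0,-0.0029,0,-0.0002,0,0.0019,0,-0.0028,0,0.003,0,0.0056,0,-0.0029,0,0.003,0,0.0055,0,-0.0029,0,0.003,0,0.0056,0,-0.0029,0,0.0029,0,0.0074,0,-0.0029,0,0.0028,0,0.0074,0,-0.003,0,0.0028,0,0.0074,0,0,0,0,0,0,0],
)

```text
t: 6.35
tool_pos: [560.7, 46.1, 174.4]
orientation: [-1.147, -1.965, -0.573]
force: [-0.2, -2.3, 1.4]
width: 38.7
```

```bash
python3 snap.py wrist w5
```

```text
6.4 [560.8  46.2 174.9] [-1.147 -1.967 -0.573] [-0.373  0.609  1.387  0.561  1.895 -0.918] [-1.6 -1.5  1. ] 39.0
```

View pics/w5.png

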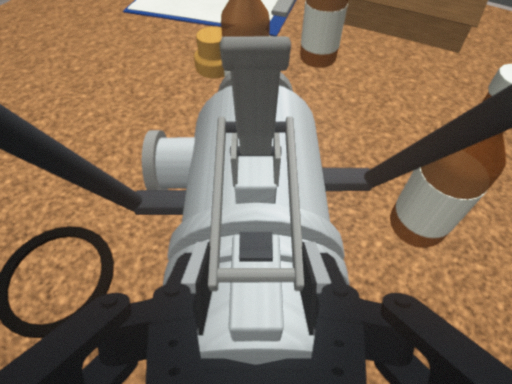

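```bash
cat > prof.py <<'E'
import sys
exec(open('meas.py').read())
from h import H
u=int(sys.argv[2])
last=None
for v in range(int(sys.argv[3]),int(sys.argv[4]),int(sys.argv[5]) if len(sys.argv)>5 else 1): print(v,H(P[v,u]).round(1),int(z['im'][v,u].mean()),end=' | ')
E
python3 prof.py w5 257 225 310 2; python3 -c "
from h import *
A=here();print('\nbar pred',H(A[:3,3]+A[:3,:3]@np.load('rel.npy')),np.degrees(np.arctan2(A[:3,2]@XH,-A[2,2])))"
```

```text
225 [ 41.7  -5.  137.2] 118 | 227 [ 42.   -5.  134.3] 119 | 229 [ 42.4  -5.  131.1] 119 | 231 [ 42.4  -5.  128.6] 107 | 233 [ 15.   -4.8 174.4] 88 | 235 [ 14.4  -4.8 173.5] 89 | 237 [ 13.1  -4.8 173.7] 87 | 239 [ 12.5  -4.8 172.8] 90 | 241 [ 10.5  -4.8 174.6] 89 | 243 [  9.9  -4.8 173.7] 84 | 245 [  8.8  -4.8 173.7] 88 | 247 [  7.9  -4.8 173.3] 80 | 249 [  6.7  -4.8 173.8] 82 | 251 [  5.5  -4.8 173.9] 89 | 253 [  4.7  -4.8 173.6] 87 | 255 [  3.3  -4.8 174.2] 89 | 257 [  2.8  -4.8 173.3] 85 | 259 [  2.2  -4.8 172.2] 58 | 261 [  2.8  -4.8 168.9] 130 | 263 [  7.9  -4.8 155.5] 215 | 265 [  6.4  -4.8 156.2] 215 | 267 [  5.7  -4.8 155.3] 202 | 269 [ -9.1  -4.7 186.6] 166 | 271 [ -9.8  -4.7 186. ] 172 | 273 [-11.1  -4.7 187. ] 160 | 275 [-11.4  -4.7 185.6] 150 | 277 [-12.7  -4.7 186.7] 125 | 279 [-12.9  -4.7 185. ] 109 | 281 [-13.5  -4.7 184.4] 121 | 283 [ -3.4  -4.8 156.4] 202 | 285 [ -4.3  -4.8 156.1] 216 | 287 [ -4.9  -4.8 154.9] 214 | 289 [ -5.9  -4.8 154.9] 215 | 291 [ -7.3  -4.8 155.8] 216 | 293 [ -8.5  -4.7 156.5] 214 | 295 [ -9.3  -4.7 155.8] 215 | 297 [-10.3  -4.7 155.7] 213 | 299 [-11.2  -4.7 155.5] 216 | 301 [-12.4  -4.7 156.1] 213 | 303 [-13.1  -4.7 155.2] 213 | 305 [-14.2  -4.7 155.8] 215 | 307 [-15.2  -4.7 155.8] 214 | 309 [-16.5  -4.7 156.9] 214 | 
bar pred [-10.74951118  -4.43049378 184.60052454] 53.13838714371597
```

Request:
apply_moves(
  rows=[-0.0029,0,0.0026,0,0.0093,0,-0.003,0,0.0026,0,0.0092,0,-0.0031,0,0.0025,0,0.0093,0,-0.0026,0,0.0019,0,0.0056,0,-0.0027,0,0.0018,0,0.0055,0,-0.0027,0,0.0018,0,0.0056,0,-0.0026,0,0.0016,0,0.0055,0,0,0,0,0,0,0,0,0,0,0,0,0],
)

```text
t: 7.15
tool_pos: [560.0, 47.7, 157.3]
orientation: [-1.069, -1.834, -0.642]
force: [-3.1, 0.8, 2.8]
width: 38.8
```

```bash
python3 snap.py wrist w6;python3 prof.py w6 257 225 310 2; python3 -c "
from h import *
A=here();print('\nbar pred',H(A[:3,3]+A[:3,:3]@np.load('rel.npy')),np.degrees(np.arctan2(A[:3,2]@XH,-A[2,2])))"
```

```text
7.2 [560.1  47.6 157.6] [-1.069 -1.835 -0.642] [-0.395  0.727  1.335  0.63   1.976 -0.942] [-3.7  0.2  0.3] 39.0
225 [  9.5  -4.9 174.1] 91 | 227 [  8.7  -4.9 173.7] 88 | 229 [  7.   -4.9 174.3] 84 | 231 [  6.7  -4.9 173.3] 89 | 233 [  5.1  -4.9 173.9] 91 | 235 [  3.8  -4.9 174.2] 92 | 237 [  3.2  -4.8 173.6] 87 | 239 [  2.3  -4.8 173.3] 71 | 241 [  2.8  -4.9 171.3] 62 | 243 [  1.7  -4.9 171.4] 61 | 245 [  9.9  -4.9 158.7] 60 | 247 [ 10.4  -4.9 156.5] 85 | 249 [ 10.2  -4.9 155.1] 203 | 251 [  8.1  -4.9 156.4] 217 | 253 [  7.6  -4.9 155.5] 220 | 255 [  6.1  -4.9 156. ] 219 | 257 [  5.5  -4.9 155.3] 220 | 259 [  3.6  -4.9 156.4] 216 | 261 [  2.8  -4.9 156. ] 219 | 263 [  2.   -4.9 155.5] 218 | 265 [  0.8  -4.9 155.6] 218 | 267 [  0.   -4.9 155.2] 195 | 269 [ -9.1  -4.8 167.7] 167 | 271 [ -9.9  -4.8 167.5] 161 | 273 [-10.5  -4.8 167. ] 148 | 275 [-11.1  -4.8 166.4] 142 | 277 [-12.3  -4.8 166.7] 121 | 279 [-12.8  -4.8 166. ] 109 | 281 [-13.2  -4.8 165.2] 125 | 283 [ -8.8  -4.9 156. ] 209 | 285 [ -9.4  -4.9 155.3] 215 | 287 [-10.7  -4.8 155.8] 217 | 289 [-11.6  -4.8 155.7] 216 | 291 [-12.2  -4.8 155. ] 217 | 293 [-13.7  -4.8 156. ] 216 | 295 [-14.5  -4.8 155.8] 217 | 297 [-15.3  -4.8 155.5] 218 | 299 [-16.3  -4.8 155.6] 217 | 301 [-17.3  -4.8 155.8] 217 | 303 [-18.5  -4.8 156.2] 214 | 305 [-19.7  -4.8 156.8] 219 | 307 [-19.9  -4.8 155.4] 217 | 309 [-21.   -4.8 155.9] 218 | 
bar pred [-10.56260532  -4.54590788 165.16899259] 62.023068391441846
```

View pics/w6.png

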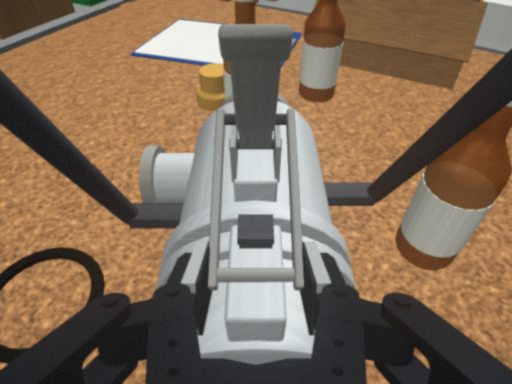

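Request:
apply_moves(
  rows=[-0.0006,0,0.0003,0,0,0,0.001,0,0.0032,0,0,0,0.0015,0,0.003,0,0,0,0.0015,0,0.003,0,0,0,0.0015,0,0.003,0,0,0,0.0015,0,0.003,0,0,0,0.0015,0,0.003,0,0,0,0.0015,0,0.003,0,0,0,0,0,0,0,0,0],
)

```text
t: 7.95
tool_pos: [551.9, 62.1, 156.1]
orientation: [-1.072, -1.838, -0.642]
force: [-0.7, -3.8, -0.7]
width: 39.2
```

```bash
python3 snap.py wrist w7;python3 prof.py w7 257 225 310 2; python3 -c "
from h import *
A=here();print('\nbar pred',H(A[:3,3]+A[:3,:3]@np.load('rel.npy')),np.degrees(np.arctan2(A[:3,2]@XH,-A[2,2])))"
```

```text
8.0 [551.9  62.1 156.1] [-1.071 -1.837 -0.642] [-0.381  0.702  1.376  0.636  1.953 -0.941] [-0.7 -5.  -0.5] 39.0
225 [ 51.4  -5.1 142.2] 221 | 227 [ 49.6  -5.1 142.6] 220 | 229 [ 47.7  -5.1 143.2] 215 | 231 [ 47.   -5.1 142.4] 211 | 233 [ 45.6  -5.1 142.4] 216 | 235 [ 43.9  -5.1 142.7] 217 | 237 [ 42.9  -5.1 142.3] 200 | 239 [ 42.6  -5.1 140.9] 144 | 241 [ 42.   -5.1 139.9] 117 | 243 [ 16.4  -4.9 172.7] 89 | 245 [ 14.5  -4.9 173.9] 86 | 247 [ 13.1  -4.9 174.4] 86 | 249 [ 12.5  -4.9 173.8] 87 | 251 [ 11.6  -4.9 173.7] 87 | 253 [ 10.7  -4.9 173.6] 84 | 255 [  9.9  -4.9 173.3] 87 | 257 [  8.6  -4.9 173.8] 85 | 259 [  7.3  -4.8 174.4] 84 | 261 [  7.2  -4.9 173.1] 83 | 263 [  5.5  -4.8 174.2] 86 | 265 [  4.6  -4.8 174.2] 90 | 267 [  3.9  -4.8 173.8] 90 | 269 [  3.4  -4.8 173.1] 89 | 271 [  2.1  -4.8 173.7] 69 | 273 [  2.4  -4.8 171.7] 61 | 275 [  2.2  -4.8 170.6] 68 | 277 [  4.3  -4.9 165.7] 112 | 279 [  3.6  -4.9 165.2] 111 | 281 [  3.6  -4.9 163.7] 114 | 283 [  7.1  -4.9 156. ] 204 | 285 [  6.4  -4.9 155.5] 214 | 287 [  5.2  -4.9 156. ] 215 | 289 [  4.1  -4.9 156.1] 214 | 291 [  3.8  -4.9 154.9] 212 | 293 [  2.2  -4.9 156.1] 215 | 295 [  1.6  -4.9 155.4] 215 | 297 [  0.4  -4.9 155.9] 216 | 299 [ -0.8  -4.9 156.5] 213 | 301 [ -1.7  -4.9 156.4] 214 | 303 [ -1.7  -4.9 154.8] 215 | 305 [ -3.4  -4.9 156.1] 214 | 307 [ -4.1  -4.9 155.8] 213 | 309 [ -4.2  -4.9 154.3] 212 | 
bar pred [  6.10388354  -4.57742566 163.79143346] 61.84943720822082
```

View pics/w7.png

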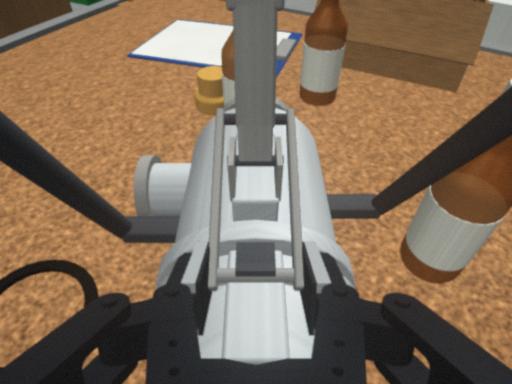

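Request:
apply_moves(
  rows=[0.0009,0,0.0018,0,0,0,0.0009,0,0.0018,0,0,0,0,0,0,0,0,0],
)

```text
t: 8.25
tool_pos: [551.4, 63.0, 156.0]
orientation: [-1.074, -1.84, -0.642]
force: [3.3, -13.2, -2.0]
width: 38.9
```

Request:
apply_moves(
  rows=[0,0,0,0,0,0,0,0,0,0,0,0,0,0,0,0,0,0,0,0,0,0,0,0],
  hand=1,
)

```text
t: 8.58
tool_pos: [550.1, 65.9, 156.4]
orientation: [-1.069, -1.835, -0.643]
force: [0.0, -0.1, 0.2]
width: 84.5
```

```bash
python3 snap.py wrist w8;python3 prof.py w8 257 255 300 2; for r in 60 80 100 120; do python3 prof.py w8 257 $r $((r+1));done; python3 -c "
from h import *
A=here();print('\nTCP',H(A[:3,3]))"
```

```text
8.6333 [550.1  65.9 156.4] [-1.069 -1.835 -0.643] [-0.377  0.698  1.383  0.639  1.951 -0.941] [ 0.1 -0.6  0.5] 85.4
255 [ 14.1  -5.2 173.5] 82 | 257 [ 13.7  -5.2 172.6] 84 | 259 [ 11.5  -5.2 174.4] 82 | 261 [ 10.8  -5.2 174. ] 81 | 263 [  9.6  -5.2 174.5] 79 | 265 [  9.4  -5.2 173.3] 80 | 267 [  8.1  -5.2 173.9] 81 | 269 [  7.8  -5.2 172.9] 80 | 271 [  6.5  -5.2 173.5] 83 | 273 [  5.9  -5.2 173.1] 84 | 275 [  4.9  -5.1 173.1] 83 | 277 [  3.4  -5.1 174.1] 88 | 279 [  2.6  -5.1 174. ] 85 | 281 [  2.6  -5.1 172.6] 65 | 283 [  2.9  -5.2 170.5] 58 | 285 [  2.2  -5.2 170.2] 72 | 287 [  4.2  -5.2 165.2] 103 | 289 [  4.8  -5.2 162.5] 166 | 291 [  7.1  -5.2 156.8] 209 | 293 [  6.4  -5.2 156.3] 208 | 295 [  5.9  -5.2 155.5] 206 | 297 [  4.4  -5.2 156.5] 205 | 299 [  4.3  -5.2 155. ] 209 | 60 [ 88.9  -5.3 222. ] 108 | 80 [ 84.6  -5.3 214.1] 104 | 100 [ 81.7  -5.3 205.2] 104 | 120 [ 79.5  -5.3 195.3] 105 | 
TCP [ 24.47247478  -4.43700286 156.37657988]
```

View pics/w8.png

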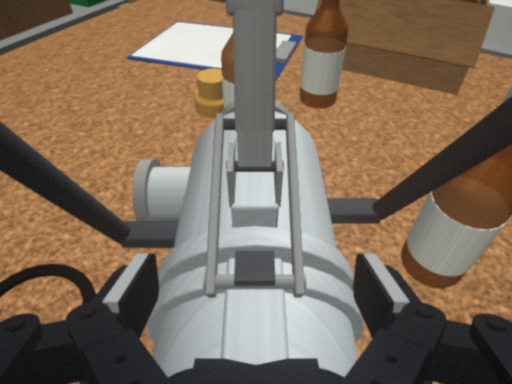

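Run:
```python
from h import *
A=here(); R=A[:3,:3]
B=A.copy(); B[:3,3]-=130*R[:,2]
M=plan(A,B,5)
C=T(Rt(20),W(-125,-4.5,400)); M=plan(M,C,8)
D=T(Rt(0),W(68,-4.5,400)); M=plan(M,D,7)
E=T(Rt(0),W(68,-4.5,240)); M=plan(M,E,6)
```

```text
n 5 [ 0, 0, -0.0347, 0, 0, 0, 0, 0, -0.0346, 0, 0, 0, 0, 0, -0.0347, 0, 0, 0, 0, 0, -0.0347, 0, 0, 0, 0, 0, -0.0346, 0, 0, 0 ]
end [606.7 -34.  217.3] 0.02
n 8 [ 0.0242, 0, -0.0194, 0, -0.0292, 0, 0.0223, 0.0001, -0.0215, 0, -0.0292, 0, 0.0202, 0, -0.0235, 0, -0.0292, 0, 0.018, 0, -0.0252, 0.0001, -0.0292, 0, 0.0156, 0, -0.0268, 0, -0.0292, 0, 0.0132, 0.0001, -0.028, 0, -0.0291, 0, 0.0104, 0, -0.0292, 0, -0.0292, 0, 0.0078, 0, -0.03, 0, -0.0292, 0 ]
end [623.9 -64.1 400. ] 0.01
n 7 [ 0.0345, 0, 0.0126, 0, -0.0159, 0, 0.0352, 0, 0.0108, 0, -0.0159, 0, 0.0356, 0, 0.0091, 0, -0.0158, 0, 0.036, 0, 0.0073, 0, -0.0159, 0, 0.0364, 0, 0.0054, 0, -0.0159, 0, 0.0366, 0, 0.0037, 0, -0.0159, 0, 0.0367, 0, 0.0018, 0, -0.0158, 0 ]
end [528.6 103.8 400. ] 0.03
n 6 [ 0, 0, 0.0356, 0, 0, 0, 0, 0, 0.0355, 0, 0, 0, 0, 0, 0.0356, 0, 0, 0, 0, 0, 0.0355, 0, 0, 0, 0, 0, 0.0356, 0, 0, 0, 0, 0, 0.0356, 0, 0, 0 ]
end [528.6 103.8 240. ] 0.05
```

Request:
apply_moves(
  rows=[0,0,-0.015,0,0,0,0,0,-0.03,0,0,0,0,0,-0.035,0,0,0,0,0,-0.035,0,0,0,0,0,-0.03,0,0,0,0,0,-0.018,0,0,0,0,0,-0.01,0,0,0],
)

```text
t: 9.22
tool_pos: [607.8, -36.4, 218.6]
orientation: [-1.071, -1.837, -0.644]
force: [-0.1, 0.8, -1.1]
width: 85.4
```

```bash
python3 snap.py wrist w9; python3 snap.py top t9
```

```text
9.2667 [607.9 -36.6 218.6] [-1.071 -1.837 -0.644] [-0.469  0.812  1.071  0.628  2.157 -0.886] [-0.5  0.5  0.7] 85.3
9.3167 [607.3 -35.5 217.8] [-1.07  -1.836 -0.644] [-0.468  0.812  1.074  0.628  2.155 -0.886] [ 0.7 -0.3  0.8] 84.9
```

View pics/w9.png

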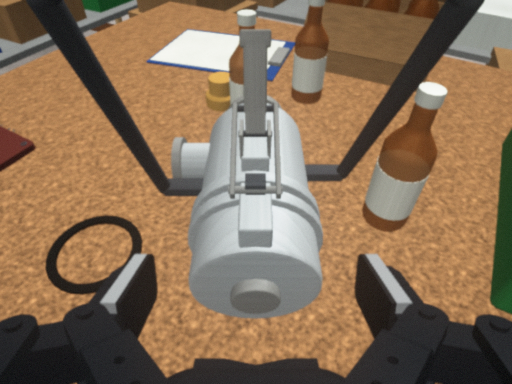

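Retreated with the bar still under the lip (bar at about (256,190), below the dark lip). I'll shut the fingers and go over the hoop.

Request:
apply_moves(
  rows=[0.0242,0,-0.0194,0,-0.0292,0,0.0223,0,-0.0215,0,-0.0292,0,0.0202,0,-0.0235,0,-0.0292,0,0.018,0,-0.0252,0,-0.0292,0,0.0156,0,-0.0268,0,-0.0292,0,0.0132,0,-0.028,0,-0.0291,0,0.0104,0,-0.0292,0,-0.0292,0,0.0078,0,-0.03,0,-0.0292,0],
  hand=0,
)

```text
t: 9.98
tool_pos: [623.3, -63.8, 400.9]
orientation: [-1.425, -2.448, -0.248]
force: [0.7, -0.4, 0.2]
width: -0.1
```

Request:
apply_moves(
  rows=[0.0345,0,0.0126,0,-0.0159,0,0.0352,0,0.0108,0,-0.0159,0,0.0356,0,0.0091,0,-0.0158,0,0.036,0,0.0073,0,-0.0159,0,0.0364,0,0.0054,0,-0.0159,0,0.0366,0,0.0037,0,-0.0159,0,0.024,0,0.0018,0,-0.0158,0,0.01,0,0,0,0,0,0.003,0,0,0,0,0,0,0,0,0,0,0],
)

```text
t: 10.82
tool_pos: [527.9, 104.3, 399.0]
orientation: [-1.578, -2.715, 0.0]
force: [-0.4, -0.3, 0.2]
width: -0.1
```

```bash
python3 snap.py wrist w10
python3 - <<'E'
from h import *
A=here(); print(H(A[:3,3]),np.degrees(np.arctan2(A[:3,2]@XH,-A[2,2])))
plan(A,T(Rt(0),W(68,-4.5,240)),6)
E
```

```text
10.8667 [528.4 103.4 398.9] [-1.580e+00 -2.714e+00  1.000e-03] [ 0.047 -0.042  1.498  0.     1.686 -0.469] [ 0.3  0.3 -0.6] 0.1
[ 67.86355482  -4.10287353 398.87716153] 0.040154349148233626
n 6 [ 0, 0.0001, 0.0353, 0, 0, 0, 0, 0.0001, 0.0353, -0.0001, -0.0001, 0, 0, 0.0002, 0.0353, 0, 0, -0.0001, 0, 0.0001, 0.0353, -0.0001, 0, 0, 0.0001, 0.0001, 0.0353, 0, -0.0001, 0, 0, 0.0001, 0.0353, -0.0001, 0, 0 ]
end [528.7 103.8 240. ] 0.03
```

View pics/w10.png

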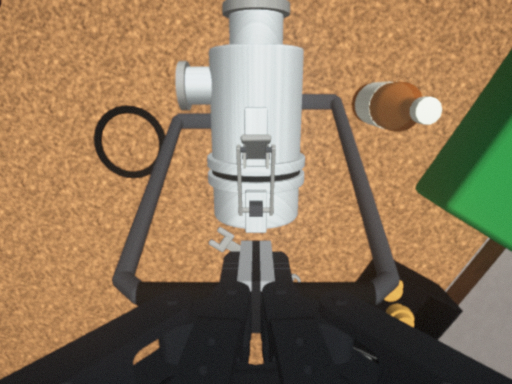

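```bash
python3 prof.py w10 256 128 170 2
python3 - <<'E'
import sys; sys.argv=['','w10']
exec(open('meas.py').read())
from h import H
print('\nhoop',[H(P[v,u]).round(0).tolist() for v,u in ((292,150),(285,150),(298,150),(300,370),(285,370),(292,370))])
E
```

```text
128 [100.5  -4.5 154.9] 231 | 130 [ 98.6  -4.5 157.2] 232 | 132 [ 96.3  -4.5 156.7] 230 | 134 [105.9  -4.5 249.5] 203 | 136 [104.5  -4.5 251.7] 186 | 138 [102.8  -4.5 252.1] 187 | 140 [101.1  -4.5 252.1] 139 | 142 [ 98.8  -4.5 247.5] 95 | 144 [ 95.6  -4.5 238.1] 95 | 146 [ 92.9  -4.5 232.7] 96 | 148 [ 89.7  -4.5 224.3] 92 | 150 [ 86.5  -4.5 216.7] 89 | 152 [ 82.8  -4.5 207.1] 88 | 154 [ 79.   -4.5 197. ] 93 | 156 [ 75.1  -4.6 187.8] 92 | 158 [ 71.   -4.6 177.7] 123 | 160 [ 64.4  -4.6 155.8] 222 | 162 [ 62.3  -4.6 156.9] 229 | 164 [ 59.5  -4.6 154.6] 226 | 166 [ 54.3  -4.6 141.8] 197 | 168 [ 52.1  -4.6 142.9] 230 | 
hoop [[6.0, 70.0, 333.0], [8.0, 72.0, 328.0], [2.0, 70.0, 334.0], [1.0, -85.0, 335.0], [9.0, -86.0, 328.0], [6.0, -85.0, 332.0]]
```

Run:
```python
from h import *
def tp(t,r,pen): 
    u=np.array([np.cos(t),np.sin(t)]);n=np.array([-np.sin(t),np.cos(t)])
    return np.array([73,171])+r*u+(3+11*np.sin(t)-pen)*n
M=T(Rt(0),W(68,-4.5,240))
ts=np.r_[1.25,np.linspace(1.15,0.0,14)]
for i,t in enumerate(ts):
    p=tp(t,52+12*(1.25-t)/1.25,1 if t>.02 else 0.5); print(round(t,2),p.round(1),(i and ((p-q)/750).round(4)))
    q=p
```

```text
1.25 [ 77.6 224.3] 0
1.15 [ 83.6 224.3] [ 0.0081 -0.    ]
1.06 [ 89.1 223.6] [ 0.0073 -0.0008]
0.97 [ 94.6 222.4] [ 0.0073 -0.0016]
0.88 [100.  220.6] [ 0.0073 -0.0024]
0.8 [105.4 218.2] [ 0.0071 -0.0032]
0.71 [110.5 215.1] [ 0.0069 -0.004 ]
0.62 [115.4 211.5] [ 0.0065 -0.0048]
0.53 [120.  207.3] [ 0.0061 -0.0056]
0.44 [124.1 202.6] [ 0.0056 -0.0063]
0.35 [127.8 197.5] [ 0.0049 -0.0069]
0.27 [131.  191.8] [ 0.0042 -0.0075]
0.18 [133.6 185.8] [ 0.0035 -0.008 ]
0.09 [135.6 179.5] [ 0.0027 -0.0084]
0.0 [137.  173.5] [ 0.0018 -0.0081]
```

Request:
apply_moves(
  rows=[0,0,0.02,0,0,0,0,0,0.035,0,0,0,0,0,0.04,0,0,0,0,0,0.04,0,0,0,0,0,0.035,0,0,0,0,0,0.022,0,0,0,0,0,0.013,0,0,0,0,0,0.007,0,0,0,0,0,0,0,0,0],
)

```text
t: 11.62
tool_pos: [528.3, 102.7, 239.3]
orientation: [-1.583, -2.712, 0.002]
force: [0.1, 0.4, -0.2]
width: 0.3
```

Request:
apply_moves(
  rows=[0.004,0,0.008,0,0,0,0.006,0,0.009,0,0,0,0.004,0,0.003,0,0,0,0.008,0,0,0,0,0,0.0073,0,0.0008,0,0,0,0.0073,0,0.0016,0,0,0,0.0073,0,0.0024,0,0,0,0.0071,0,0.0032,0,0,0,0,0,0,0,0,0],
)

```text
t: 12.37
tool_pos: [510.4, 136.6, 220.5]
orientation: [1.579, 2.711, -0.0]
force: [2.7, -4.5, 0.5]
width: -0.1
```

```bash
python3 snap.py wrist w11; python3 snap.py top t11
python3 - <<'E'
from h import *
A=here(); print(H(A[:3,3]))
z=np.load('pics/t11.npz'); cv2.imwrite("pics/t11c.png",cv2.resize(z['im'][140:240,160:280,::-1],None,fx=5,fy=5,interpolation=cv2.INTER_CUBIC))
E
```

```text
12.4167 [510.4 136.6 220.6] [1.579 2.711 0.   ] [ 0.114 -0.006  1.792 -0.002  1.352 -0.402] [ 3.4 -4.9  0.8] 0.3
12.4667 [510.5 136.6 220.7] [1.579 2.711 0.   ] [ 0.114 -0.006  1.792 -0.002  1.352 -0.402] [ 2.6 -4.7 -0.4] 0.7
[105.49084308  -4.93363985 220.71759953]
```

View pics/w11.png

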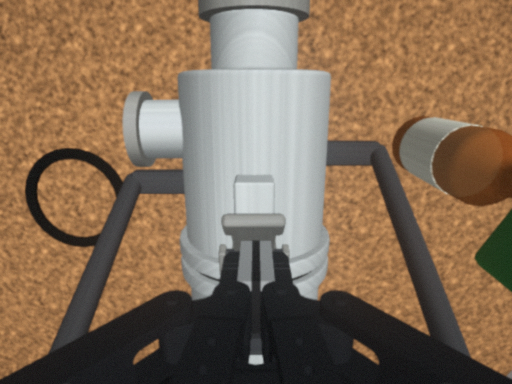

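Request:
apply_moves(
  rows=[0.0069,0,0.0055,0,0,0,0.0065,0,0.0058,0,0,0,0.0061,0,0.0056,0,0,0,0.0056,0,0.0063,0,0,0,0.005,0,0.0069,0,0,0,0.0042,0,0.0075,0,0,0,0,0,0,0,0,0],
)

```text
t: 13.05
tool_pos: [495.3, 160.3, 189.7]
orientation: [-1.579, -2.713, 0.002]
force: [-0.4, -0.5, -0.3]
width: 0.1
```

```bash
python3 snap.py wrist w12
python3 - <<'E'
from h import *
A=here(); print(H(A[:3,3]),ctrl.read_state()['joint_torque'].round(1))
E
```

```text
13.1 [495.5 160.1 190.1] [-1.579e+00 -2.713e+00  2.000e-03] [ 1.600e-01  6.000e-03  1.839e+00  1.000e-03  1.299e+00 -3.560e-01] [-0.4 -0.3  0.4] -0.3
[133.34333268  -3.52212576 190.14606825] [  0.1 -38.1 -37.8   0.   -0.1   0. ]
```

View pics/w12.png

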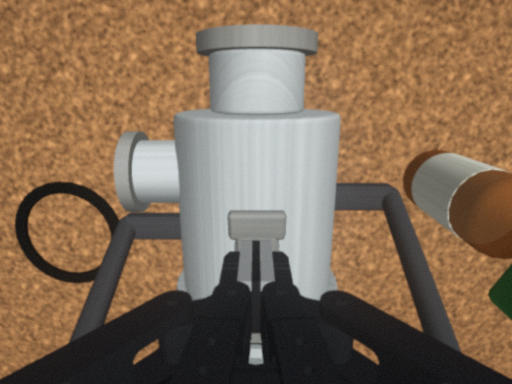

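```bash
python3 prof.py w12 240 200 245 3; python3 prof.py w12 275 210 240 5
```

```text
200 [142.7   6.  134.2] 192 | 203 [140.7   6.  134.3] 192 | 206 [139.1   6.  135.3] 193 | 209 [136.9   6.1 134.3] 181 | 212 [155.6   3.3 190.8] 138 | 215 [155.1   3.2 193.3] 162 | 218 [154.    3.1 194. ] 150 | 221 [152.2   3.2 193. ] 141 | 224 [150.3   3.3 191.8] 146 | 227 [149.    3.3 192.2] 141 | 230 [147.3   3.3 191.6] 142 | 233 [145.8   3.4 191.5] 134 | 236 [144.3   3.4 191.4] 131 | 239 [142.5   3.5 190.5] 140 | 242 [140.5   3.5 189.5] 136 | 210 [155.8 -12.2 188.8] 156 | 215 [154.4 -12.1 191.3] 163 | 220 [152.7 -12.1 193.1] 138 | 225 [150.4 -12.1 193.1] 140 | 230 [147.6 -12.2 192.2] 139 | 235 [144.8 -12.3 191.2] 133 |
```

Request:
apply_moves(
  rows=[0.0025,0,0.006,0,0,0,0.0025,0,0.007,0,0,0,0.001,0,0.006,0,0,0,0,0,0.004,0,0,0,0,0,0,0,0,0],
)

```text
t: 13.52
tool_pos: [494.4, 163.4, 174.0]
orientation: [-1.581, -2.714, 0.0]
force: [-0.7, 0.4, 0.7]
width: -0.4
```

```bash
python3 snap.py wrist w13; python3 prof.py w13 275 210 255 5
python3 - <<'E'
from h import *
A=here(); print(H(A[:3,3]))
E
```

```text
13.5667 [494.5 163.4 174. ] [-1.581 -2.714 -0.   ] [ 0.168  0.02   1.856  0.     1.265 -0.348] [-1.3  0.8  2.6] -0.1
210 [145.2 -15.3 135. ] 181 | 215 [157.2 -13.  174.8] 163 | 220 [155.  -13.  175.2] 151 | 225 [152.5 -13.1 174.9] 154 | 230 [149.4 -13.2 173.3] 150 | 235 [148.  -13.1 175.8] 146 | 240 [144.5 -13.3 173.4] 126 | 245 [142.2 -13.3 173.8] 142 | 250 [139.7 -13.3 174.1] 129 | [136.70659602  -4.31388221 173.98364224]
```

View pics/w13.png

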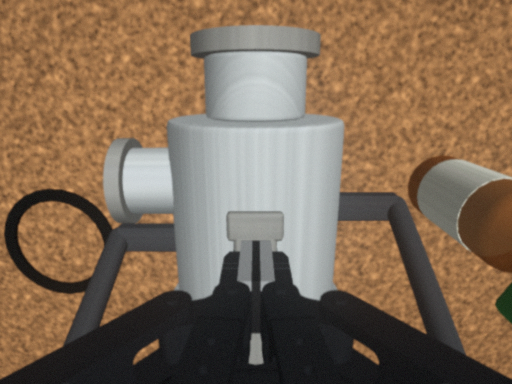

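Request:
apply_moves(
  rows=[0,0,0.003,0,0,0,0,0,0.002,0,0,0,0,0,0,0,0,0],
)

```text
t: 13.82
tool_pos: [494.8, 163.5, 173.5]
orientation: [1.581, 2.714, 0.001]
force: [-10.8, -0.9, 21.0]
width: -0.1
```

Request:
apply_moves(
  rows=[0,0,-0.005,0,0,0,0,0,-0.02,0,0,0,0,0,-0.04,0,0,0,0,0,-0.05,0,0,0,0,0,-0.05,0,0,0,0,0,-0.05,0,0,0,0,0,-0.04,0,0,0,0,0,-0.02,0,0,0,0,0,-0.01,0,0,0,0,0,0,0,0,0],
)

```text
t: 14.65
tool_pos: [495.3, 163.3, 385.6]
orientation: [1.58, 2.712, 0.003]
force: [0.4, 0.6, 0.9]
width: -0.1
```

```bash
python3 snap.py wrist w14; python3 snap.py top t14; python3 snap.py scene s14
python3 - <<'E'
from h import *
z=np.load('pics/t14.npz'); a=np.load('pics/top0_im.npy')
cv2.imwrite("pics/cmp.png",np.hstack([cv2.resize(q[110:290,60:310,::-1],None,fx=1.6,fy=1.6) for q in (a,z['im'])]))
E
```

```text
14.7 [494.7 163.3 383.6] [1.581 2.714 0.   ] [ 0.167 -0.086  1.568 -0.     1.659 -0.348] [ 0.6  0.5 -0.8] 0.1
14.75 [494.2 163.2 382.3] [-1.581e+00 -2.713e+00  2.000e-03] [ 0.167 -0.085  1.57  -0.     1.659 -0.348] [ 0.  -0.2 -0.9] 0.0
14.8 [494.  163.1 381.7] [-1.58  -2.712  0.003] [ 0.167 -0.085  1.57  -0.     1.659 -0.348] [-0.4 -0.2 -0.1] 0.2
```

View pics/w14.png

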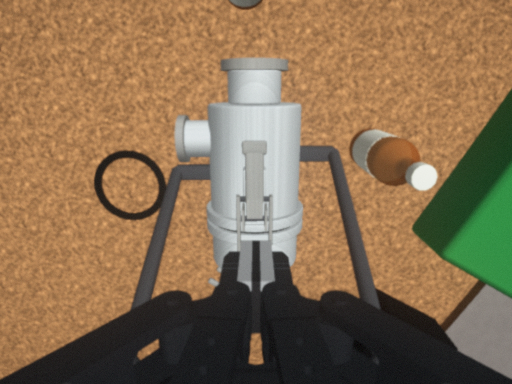

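View pics/cmp.png

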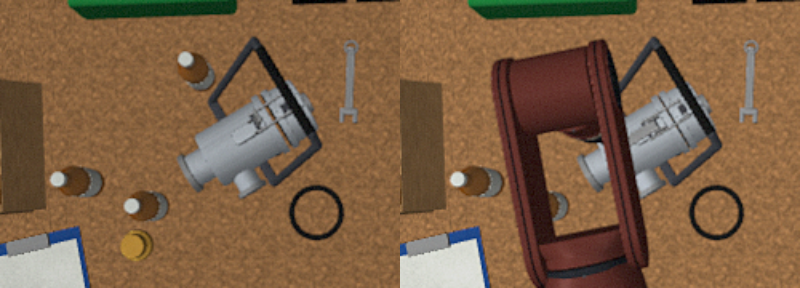

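Run:
```python
from h import *
A=here()
C=T(Rt(25),W(-125,-4.5,400)); m=A.copy(); m[2,3]=420
M=plan(A,m,2); M=plan(M,C,9)
```

```text
n 2 [ 0, -0.0001, -0.0255, 0, 0, 0, 0.0001, -0.0001, -0.0255, 0, 0, 0 ]
end [494.  163.2 420. ] 0.04
n 9 [ -0.0388, 0.0002, 0.0029, -0.0001, 0.0154, 0, -0.0389, 0.0001, 0.0011, -0.0001, 0.0154, -0.0001, -0.0389, 0.0002, -0.0009, -0.0001, 0.0154, 0, -0.0388, 0.0001, -0.0027, -0.0001, 0.0154, -0.0001, -0.0386, 0.0002, -0.0046, -0.0001, 0.0154, 0, -0.0383, 0.0001, -0.0065, -0.0001, 0.0154, -0.0001, -0.038, 0.0001, -0.0083, -0.0001, 0.0153, 0, -0.0376, 0.0002, -0.0101, -0.0001, 0.0154, -0.0001, -0.037, 0.0001, -0.0119, -0.0001, 0.0154, -0.0001 ]
end [623.9 -64.1 400. ] 0.03
```

Request:
apply_moves(
  rows=[0,0,-0.0255,0,0,0,-0.01,0,-0.0255,0,0,0],
)

```text
t: 14.97
tool_pos: [496.8, 157.3, 418.9]
orientation: [-1.577, -2.71, 0.006]
force: [-0.2, -0.1, 1.0]
width: -0.1
```

Request:
apply_moves(
  rows=[-0.0388,0,0.0029,0,0.0154,0,-0.0389,0,0.0011,0,0.0154,0,-0.0389,0,-0.0009,0,0.0154,0,-0.0388,0,-0.0027,0,0.0154,0,-0.0386,0,-0.0046,0,0.0154,0,-0.0383,0,-0.0065,0,0.0154,0,-0.03,0,-0.0083,0,0.0153,0,-0.015,0,-0.005,0,0.0154,0,-0.006,0,-0.002,0,0.0154,0,0,0,0,0,0,0],
)

```text
t: 15.8
tool_pos: [604.2, -32.4, 403.2]
orientation: [-1.386, -2.365, -0.305]
force: [1.2, -0.4, -0.2]
width: -0.2
```

```bash
python3 snap.py wrist w15;  python3 snap.py top t15
python3 - <<'E'
from h import *
z=np.load('pics/w15.npz'); cv2.imwrite("pics/w15c.png",cv2.resize(z['im'][40:240,180:340,::-1],None,fx=4,fy=3,interpolation=cv2.INTER_CUBIC))
z=np.load('pics/t15.npz'); a=np.load('pics/top0_im.npy')
cv2.imwrite("pics/cmp2.png",np.hstack([cv2.resize(q[110:290,60:310,::-1],None,fx=1.6,fy=1.6) for q in (a,z['im'])]))
E
```

```text
15.85 [604.  -31.2 404.3] [-1.386 -2.369 -0.304] [-0.339  0.341  1.121  0.31   2.003 -0.766] [-0.2 -0.2  0.2] -0.2
15.9 [603.9 -30.1 405.7] [-1.385 -2.372 -0.304] [-0.337  0.338  1.121  0.31   2.003 -0.766] [ 0.4  0.1 -0.1] -0.2
```

View pics/w15.png

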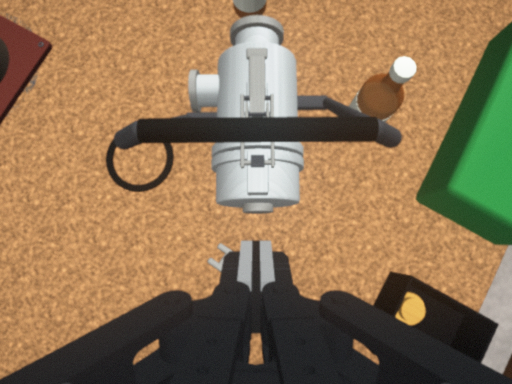

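View pics/w15c.png

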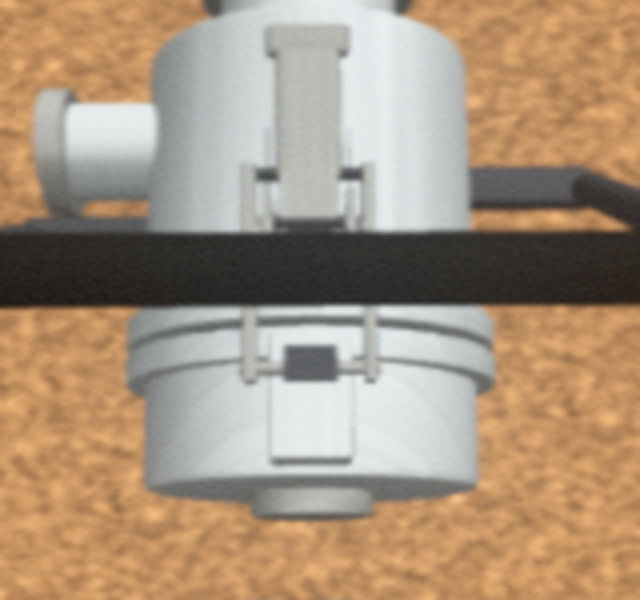

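View pics/cmp2.png

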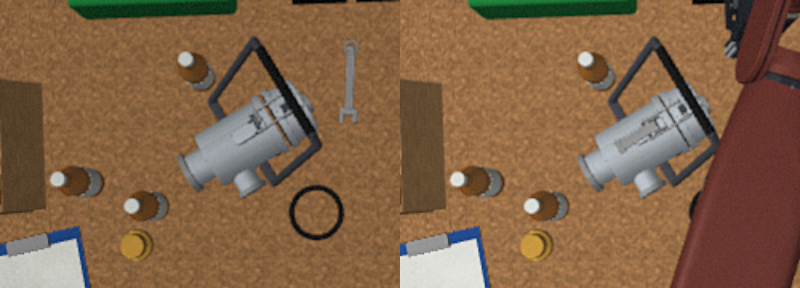

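```bash
python3 prof.py w15 257 50 112 8; echo; python3 prof.py w15 257 152 172 1
```

```text
50 [153.3  -4.7 174.9] 184 | 58 [141.8  -4.6 176.2] 186 | 66 [132.2  -4.6 174.4] 187 | 74 [121.   -4.5 175.6] 187 | 82 [111.5  -4.5 173.7] 183 | 90 [101.   -4.4 174.2] 182 | 98 [ 90.   -4.4 175.8] 189 | 106 [ 80.6  -4.3 174.2] 187 | 
152 [ 28.8  -4.  155.9] 231 | 153 [ 27.5  -4.  156.2] 227 | 154 [ 26.1  -4.  156.6] 202 | 155 [ 20.2  -4.  174.6] 142 | 156 [ 19.1  -4.  173.9] 103 | 157 [ 18.1  -4.  173.1] 97 | 158 [ 16.8  -4.  173.5] 98 | 159 [ 15.8  -4.  172.9] 96 | 160 [ 14.3  -4.  174.3] 96 | 161 [ 13.2  -4.  173.7] 94 | 162 [ 12.2  -4.  173. ] 95 | 163 [ 10.6  -3.9 174.5] 95 | 164 [  9.6  -3.9 173.7] 99 | 165 [  8.5  -3.9 173.2] 98 | 166 [  7.3  -3.9 173.2] 114 | 167 [ 10.2  -3.9 155.3] 186 | 168 [  8.8  -3.9 155.8] 225 | 169 [  7.6  -3.9 155.8] 233 | 170 [  6.2  -3.9 156.2] 233 | 171 [  5.2  -3.9 155.3] 232 |
```

```bash
python3 -c "
from rig import ctrl
print(ctrl.read_state()['force']); print(ctrl.sign_off())"
```

```text
[ 0.44966591  0.14374077 -0.12209176]
the job is handed in; nothing more can be done
None
```

The strainer housing is latched shut and handed in at about 15.9 s of the 48 s allowed.

**What I did:** I pinched the loop at its bar end, reaching in tilted from the cap's side under the hoop. I carried the bar over and down past the lip, then back under it until it met the post (about 13 N), and let go. With the fingers shut I came down from above and pressed the lever from about 1.2 rad to closed, with about 24 N at the final press, then backed clear.

**Last checks from the wrist camera's depth:**
- **Lever:** its upper face is level at 174–176 mm, against 174 mm expected when closed.
- **Cap:** the lip tip moved from 2.4 mm to about 7.5–8 mm along housing +x. That is 5–6 mm of the 6 mm gap, measured to about a millimetre. The wide dark gap line between cap and housing is gone; a thin seam remains.
- **Loop:** the bar sits under the keeper's lip.
- **Arm:** clear of everything, with wrist force near zero.
- **Bystanders:** in the top view the three bottles and the coupling are where they started. The arm hid the spanner and most of the gasket in that last picture. An earlier one, taken just after pressing, showed both in place. I never checked the carton separately, but the arm did not go near it.

**What disagreed:**
- The task says the cap faces partly towards the robot, but the images show it facing to the robot's right and away. I worked from the images.
- After the first fast stop the arm swung about 15 mm for a moment, in free space and touching nothing. I slowed the later moves before each stop.

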